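# Float the microscope's anti-vibration platform

### The job

Set the microscope's anti-vibration platform afloat. Its transport catch is still engaged, so take the blue-handled release pin from the tool stand, push it straight down the brass-rimmed access hole of the blue control box until the hidden catch clicks down, and put the pin back in the stand, upright and fully home; once the catch is released, push the red-knobbed lever away from you, past its stiffer last detent, so that it rests in the green float notch. Never force the lever against the engaged catch, and leave everything else on the bench where it stands.

Things in the scene. Friction and masses are not known exactly. Their poses are not given: they have to be found in the camera images.
- platform: the fixed unit of blue control box, platform and microscope. Origin: centre of the control box's underside, on the bench; x points from the operator's (robot's) side to the back, y left, z up. The box is 180 (x) x 240 (y) x 110 mm tall; its grey lid has the access hole at x 0, y -60 mm and the lever's slot at y +60 mm
- access_hole (a point): centre of the mouth of the brass-rimmed access hole, in the lid's top face (110 mm above the bench); 15 mm across, vertical, through a 6 mm lid. Straight below it, 25 mm under the lid's top, is the flat orange tab (40 x 30 mm) of the transport catch
- catch (a joint): the hidden sprung transport catch, in m: 0 engaged, 0.014 released. Its tab is pressed straight down: it resists with up to about 9 N at first, flips by itself past 7 mm and stays down, its tab then 39 mm below the lid's top. While engaged it stops the lever about 0.1 rad beyond the lift notch; forcing the lever further strains it
- lever (a joint): the hydraulic hand lever, in rad: notches at 0 (vent, red mark), 0.26 (hold, white), 0.54 (lift, yellow), 0.94 (float, green, at the stop). It grows as the knob goes to the unit's +x. At the knob the first two detents take up to about 9 N, the last about 17 N; past the crest at about 0.76 it snaps into float by itself. It stays in the notch it is left in
- lever_pivot (a point): centre of the lever's pivot, inside the control box, 65 mm above the bench; it turns about the unit's y axis. The knob's centre is 125 mm from it; the lever stands (joint value - 0.40) rad from the vertical, positive towards the unit's +x
- lever_knob (a point): centre of the lever's red ball knob, 34 mm across, on a steel rod 11 mm thick. Behind the control box the aluminium platform (300 x 400 mm, top 80 mm high) covers x 100 to 400, y -60 to +340 mm of the unit's frame; on it stands the white microscope, x 130 to 380, y 90 to 270 mm, up to 515 mm above the bench
- stand: wooden tool stand, fixed, 60 (x) x 150 (y) x 70 mm tall; origin at the centre of its underside, z up. Three vertical holes 12 mm across, 66 mm deep, lie in a row along its y axis at y -50, 0 and +50 mm; each holds a tool that stands on its collar
- pin_grip (a point): centre of the release pin's blue handle (steel rings), upright, 18 mm across, 56 mm long, on a collar 24 mm across, 4 mm thick, and a round steel shank 8 mm across, 62 mm long. This point is 94 mm above the shank's tip, 32 mm above the collar's underside, and 102 mm above the bench when the pin is home in the stand. z points up the handle; about 70 g
- probe_grip (a point): centre of the yellow handle (same size as the pin's) of a dissecting probe in the stand; leave alone
- driver_grip (a point): centre of the black handle (same size, red collar) of a driver in the stand; leave alone
- wash_bottle_center (a point): centre of a bystander: white squeeze bottle with a red cap, 60 mm across, 170 mm tall; leave alone
- beaker_center (a point): centre of a bystander: glass beaker, 70 mm across, 90 mm tall; leave alone
- specimen_jar_center (a point): centre of a bystander: amber specimen jar with a black lid, 68 mm across, 100 mm tall; leave alone
- slide_box_center (a point): centre of a bystander: green slide box, 90 x 160 x 35 mm, lying flat; leave alone
- petri_dish_center (a point): centre of a bystander: clear Petri dish, 90 mm across, 16 mm tall, lying on the platform; leave alone
- oil_bottle_center (a point): centre of a bystander: small amber oil bottle, 30 mm across, 62 mm tall, standing on the control box behind the access hole; leave alone
Things that resemble listed ones, but are neither listed nor needed, are in the scene too. Leave any white look-alike of the part that bears pin_grip alone. Of the things that look like the stand, take the one that is farthest from the robot's base at the start.

How it is judged:
On the way, in this order (a step that is already met when the one before it is completed fails the run):
1. the transport catch is released, down by at least 12 of its 14 mm (value of joint catch above 0.012 m), for 0.2 s.
2. the lever is past the last detent, in the float notch (value of joint lever above 0.9 rad), for 0.3 s.
At the end, for the whole second after the job is handed in: the lever rests in the float notch (joint value above 0.90), the catch is released (at least 12 mm down), and the pin stands upright (within 7 degrees) in a hole of the stand, home on its collar (height within 5 mm) (value of joint lever between 0.9 and 1 rad and velocity of joint lever below 0.05 rad/s and value of joint catch above 0.012 m and z of pin_grip in the frame of stand between 0.097 and 0.107 m and x of pin_grip in the frame of stand between -0.007 and 0.007 m and y of pin_grip in the frame of stand between -0.058 and 0.058 m and angle between pin_grip's own z axis and vertical below 0.12 rad); the robot touches nothing.
It fails at once if the wash bottle, beaker or specimen jar is moved by more than 30 mm (distance of any of wash_bottle_center, beaker_center, specimen_jar_center from where it was at the start of the episode above 0.03 m).
It fails at once if the slide box, Petri dish or oil bottle is moved by more than 30 mm (distance of any of slide_box_center, petri_dish_center, oil_bottle_center from where it was at the start of the episode above 0.03 m).
It fails at once if the probe or the driver in the stand is moved by more than 20 mm (distance of any of probe_grip, driver_grip from where it was at the start of the episode above 0.02 m).
It fails at once if the lever is forced against the engaged catch: pressed beyond 0.70 rad (some 45 N at the knob) while the catch is not released (value of joint lever above 0.7 rad and value of joint catch below 0.01 m).
It also fails if it takes over 69 s, if anything falls off the work surface, if the arm or the gripper's body presses on something with over 40 N, if the wrist force passes 120 N, or if a joint passes its speed limit or range.

### The arm

A 6-joint arm with a two-finger parallel gripper is mounted at the origin on the work surface. World frame = base frame: x ahead of the robot, y to its left, z up, the work surface at z = 0. Lengths are in m, angles in rad, forces in N, time in s.
With the tool pointing down it reaches from about 0.275 to 0.975 m from the base axis. Payload 8.4 kg.
Tool frame: the origin (TCP) lies at the very end of the fingers, on their centre line; the grasp point (between the pads) lies 19 mm behind it; z points along the fingers, y is the line along which they close (so a half turn about z gives the same grasp; the last joint's range is limited). The gripper opens to 92 mm and grips with 3 to 60 N. Pads are 20 mm wide; open, the fingers measure 128 mm over their backs; the gripper's body (75 mm by 189 mm) begins 69 mm behind the grasp point.
Start: joints at [-0.002, 0.353, 1.633, -0, 1.155, -0.002], TCP at [0.625, -0, 0.215] pointing down, gripper open.
Joint ranges: [-2.63, 2.63], [-0.92, 2.1], [0.06, 2.66], [-1.3, 4.44], [0, 2.69], [-3.02, 3.02]. Speed limits (rad/s): [2.22, 2.22, 2.79, 3.14, 3.14, 3.14].

### API

Orientations are given as a rotation vector (axis times angle).
In Python, from rig import ctrl gives the robot as it stands.
- The arm moves only by the shell command python3 -m creep 'ROWS'. ROWS is JSON, a list of rows, each an object with "fingers": the closure in counts, from 0 (fully open) to 255 (shut); "delta_pos": the shift along the world's x, y, z in m, a list of three; "spin": the turn about the world's z in degrees. In form: [{"fingers": fingers, "delta_pos": [x, y, z], "spin": spin}, ...]. A call has 1 to 8 rows; each row shifts and turns the commanded pose from where the row before left it; what a row does not reach is not made up. A row lasts 1/10 s, in which the tool goes at most 50 mm and 8.59 degrees, less where a joint would pass 70% of its speed; a pose out of reach is approached as far as the arm can. A call with a gripper value outside its range is refused whole. The fingers move at their own pace and stop on an object; the grip force is fixed at half the most. Time passes only in rows, so rows that do not move let the fingers close. It gives the time, the measured TCP pose, the force, the opening and the grip force at its end, in the units of the state.
- ctrl.state(): the state, without advancing time (a new reading comes with each control period).
- ctrl.get_image(name): name is "scene" or "side" or "wrist"; returns the picture (480x640x3 uint8, red, green, blue); there is no depth.
- ctrl.camera_model(name): a dict with "fovy" (degrees; the focal length in pixels is half the picture's height over the tangent of half this angle, whatever the lens; pixels are square), "cx", "cy" (the principal point, pixels), "R" (3x3) and "t" (3): a world point X has camera coordinates R X + t. Camera axes: x right, y down, z forward; pixel columns grow to the right and rows downward; lengths in m; the calibration is good to about 2 mm. A picture is of the moment at which its call begins: read the wrist's pose just before it. camera_model takes no time and is no camera call; for the wrist camera it gives the pose at the moment of the call.
- ctrl.job_done(): hands the job in; it is judged then, once.
The state is a dict: "time": time; "joint_positions": joint angles; "qd": joint speeds; "joint_torque": joint torques, N m; "tcp_pos": TCP position; "eef_rot": TCP orientation; "contact_force": force on the tool from outside, world axes, zero at the start; "moment": the same for the moment, N m; "opening": finger opening in m; "grasp_force": force on a finger pad.
Only numpy, scipy, OpenCV 4.12 (cv2) and the standard library are available. Lean on these libraries where they do the work, as an engineer would, in place of code of your own. Each camera call takes 0.05 s, during which the arm holds its last target. There are 200 camera calls.

## Working session

There is one attempt and no reset: what is moved stays moved. The work goes in short steps, Python scripts to look and compute and a shell command to move; the robot and the scene stay as the last step left them, time stands still between calls to the robot, and variables do not carry over. Pictures are saved under pics/ and viewed, at most 13 in all, crops included, and the job is handed in when it is done.

```bash
ls; mkdir -p pics
cat > h.py <<'E'
import numpy as np, cv2
from rig import ctrl
def grab(n,f):
    m=ctrl.camera_model(n); im=ctrl.get_image(n); cv2.imwrite('pics/'+f,im[:,:,::-1]); return im,m
def foc(m): return 240/np.tan(np.radians(m['fovy'])/2)
def ray(m,u,v):
    R=np.array(m['R']);t=np.array(m['t']);f=foc(m)
    d=R.T@np.array([(u-m['cx'])/f,(v-m['cy'])/f,1]); return -R.T@t,d/np.linalg.norm(d)
def onz(m,u,v,z):
    c,d=ray(m,u,v); return c+d*(z-c[2])/d[2]
def tri(L):
    A=0;b=0
    for c,d in L:
        P=np.eye(3)-np.outer(d,d);A=A+P;b=b+P@c
    return np.linalg.solve(A,b)
def proj(m,X):
    p=np.array(m['R'])@X+np.array(m['t']);f=foc(m);return p[:2]/p[2]*f+[m['cx'],m['cy']]
E
python3 - <<'E'
from h import *
for n in ['scene','side','wrist']:
    im,m=grab(n,n+'0.png'); print(n,m['fovy'],m['cx'],m['cy'],-np.array(m['R']).T@np.array(m['t']), np.array(m['R'])[2])
print(ctrl.state())
E
```

```text
pics
scene 45.70804364434039 310.77728134291044 230.92595120482764 [ 1.55745693 -0.3154028   0.83773644] [-0.80416726  0.25502285 -0.53691561]
side 50.837412034206864 323.79822274709034 237.1970475675402 [-0.119858    0.96206752  0.87231537] [ 0.47551689 -0.69778168 -0.53570926]
wrist 62.546830687005965 323.04890028263713 236.82703291595845 [0.62414463 0.07528262 0.38408186] [-0.00187898 -0.26835932 -0.96331705]
{'time': 0.15, 'joint_positions': array([-2.37720893e-03,  3.53517565e-01,  1.63396534e+00, -1.40872474e-05,
        1.15517778e+00, -2.39909803e-03]), 'qd': array([ 5.14227696e-04, -1.83622378e-03, -3.31534772e-03, -3.39709480e-04,
        5.73828456e-04, -3.00820699e-05]), 'joint_torque': array([-8.47799656e-04, -5.94210899e+01, -3.34467816e+01,  6.96930941e-02,
        2.04021111e-02, -8.35750166e-05]), 'tcp_pos': array([6.24622511e-01, 1.05113088e-05, 2.14017465e-01]), 'eef_rot': array([-2.22088182e+00, -2.22094308e+00,  1.19750570e-03]), 'contact_force': array([ 0.17712224, -0.75817593, -0.37394732]), 'moment': array([ 0.02978537, -0.02412708,  0.01685055]), 'grasp_force': 0.0, 'opening': 0.09156671075374424}
```

View pics/scene0.png

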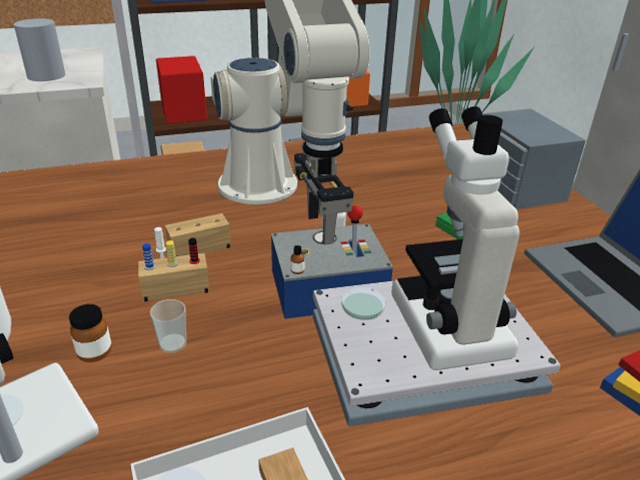

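View pics/side0.png

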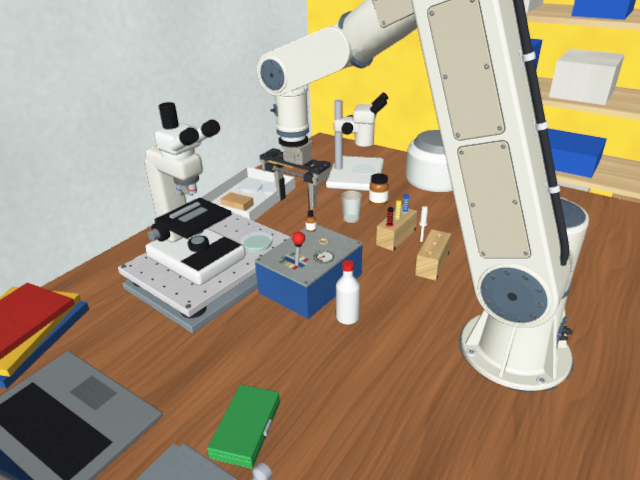

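Scene view: the candidates for the pin are blue (148,256), white look-alike (160,240) and yellow/black neighbours (171,253)/(194,250). The candidate stands are the one with the blue pin (173,275), and the one with the white pin (198,233), which is nearer the robot. On the lid, side view, there is a brass ring at (323,241) and a gauge at (324,257). My choice is the blue pin in the farther stand; I'll check it in a close crop.

Run:
```python
import cv2,numpy as np
a=cv2.imread('pics/scene0.png');b=cv2.imread('pics/side0.png')
A=cv2.resize(a[190:320,130:400],None,fx=2.9,fy=2.9,interpolation=cv2.INTER_CUBIC)[:300]
A=cv2.resize(a[195:320,130:400],(783,362));B=cv2.resize(b[185:325,250:450],(333,233))
B=cv2.resize(b[190:280,250:450],(522,235))
o=np.zeros((600,800,3),np.uint8);o[:362,:783]=A;o[363:598,:522]=B;cv2.imwrite('pics/crop1.png',o)
```

```text
(no output)
```

View pics/crop1.png

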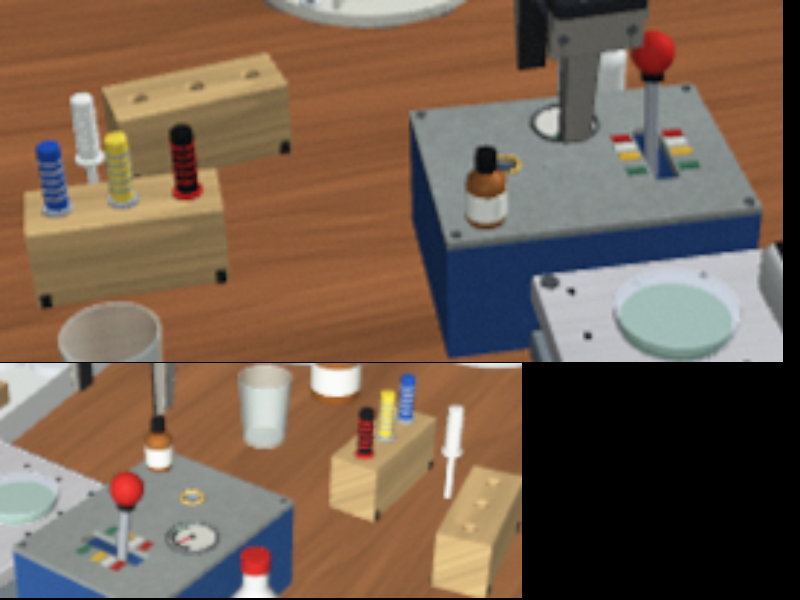

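View pics/wrist0.png

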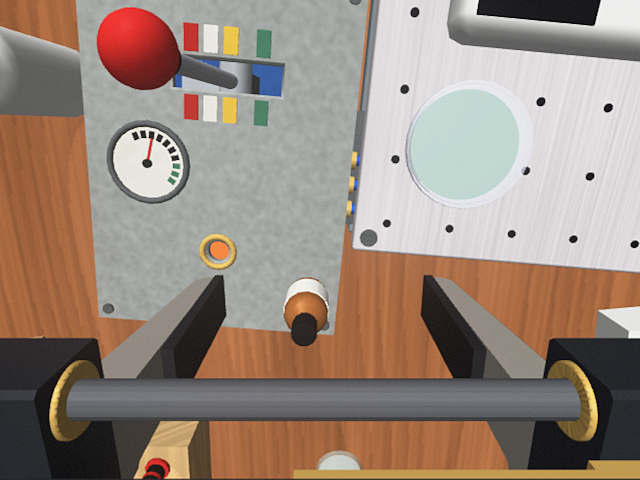

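The crop confirms it: the blue pin is in the left hole of the farther stand, with yellow and black beside it. The white pin stands alone behind, on the bench. Brass rim in the wrist view is at (218,251) with the orange tab visible, the oil bottle at (305,310) and the lever knob at (137,48).

Run:
```python
from h import *
ms={n:ctrl.camera_model(n) for n in['scene','side','wrist']}
I={n:cv2.imread(f'pics/{n}0.png') for n in ms}
def cen(n,lo,hi,box,hl=None):
    x0,y0,x1,y1=box;h=cv2.cvtColor(I[n][y0:y1,x0:x1],cv2.COLOR_BGR2HSV)
    k=cv2.inRange(h,np.array(lo),np.array(hi))
    N,l,s,c=cv2.connectedComponentsWithStats(k); i=1+np.argmax(s[1:,4])
    ys,xs=np.nonzero(k); return np.array([x0+(xs.min()+xs.max())/2,y0+(ys.min()+ys.max())/2]),(xs.min()+x0,xs.max()+x0,ys.min()+y0,ys.max()+y0),len(xs)
blue=((105,120,50),(130,255,255)); yel=((22,120,90),(35,255,255)); red=((0,170,90),(6,255,255))
P={}
for nm,c,bs,bd in [('pin',blue,(138,235,160,275),(398,190,414,216)),('probe',yel,(163,235,182,270),(388,195,406,222)),('knob',red,(340,200,370,225),(286,228,310,248))]:
    a=cen('scene',*c,bs);b=cen('side',*c,bd)
    X=tri([ray(ms['scene'],*a[0]),ray(ms['side'],*b[0])]);P[nm]=X
    print(nm,a,b,X.round(4),[ (proj(ms[n],X)-q[0]).round(1) for n,q in(('scene',a),('side',b))])
a=cen('wrist',*((18,80,80),(32,255,255)),(190,225,245,280));print('hole',a,onz(ms['wrist'],*a[0],.11))
b=cen('side',*((18,80,80),(32,255,255)),(312,232,335,250));print('hole side',b,onz(ms['side'],*b[0],.11))
print('screws',[onz(ms['wrist'],*p,.11) for p in[(108,309),(355,0),(327,325)]])
k=cv2.inRange(cv2.cvtColor(I['wrist'],cv2.COLOR_BGR2HSV),np.array((0,170,60)),np.array((6,255,255)))[:100,80:185];ys,xs=np.nonzero(k);print('knobwrist',xs.min()+80,xs.max()+80,ys.min(),ys.max())
# lid edges fitted
print('left edge',[onz(ms['wrist'],*p,.11) for p in[(78,20),(99,312)]])
# stand top corners
print('stand scene top',[onz(ms['scene'],130+x/2.9,195+y/2.896,.07).round(4) for x,y in[(25,213),(215,172),(225,207),(30,238)]])
print('white base side',onz(ms['side'],250+448/2.61,190+(498-363)/2.61,0), onz(ms['side'],250+455/2.61,190+(405-363)/2.61,.12))
```

```text
pin (array([147.5, 255.5]), (np.int64(143), np.int64(152), np.int64(244), np.int64(267)), 106) (array([405.5, 202.5]), (np.int64(403), np.int64(408), np.int64(194), np.int64(211)), 46) [ 0.4568 -0.3479  0.1023] [array([-0.1, -0.1]), array([-0.1,  0.1])]
probe (array([170.5, 252. ]), (np.int64(166), np.int64(175), np.int64(240), np.int64(264)), 121) (array([398. , 208.5]), (np.int64(395), np.int64(401), np.int64(200), np.int64(217)), 57) [ 0.4583 -0.2976  0.1038] [array([-0.2, -0.2]), array([-0.1,  0.1])]
knob (array([355., 212.]), (np.int64(348), np.int64(362), np.int64(205), np.int64(219)), 161) (array([298.5, 238. ]), (np.int64(293), np.int64(304), np.int64(232), np.int64(244)), 126) [0.5378 0.1107 0.1902] [array([-0.1, -0.1]), array([-0.1,  0.1])]
hole (array([217.5, 251.5]), (np.int64(199), np.int64(236), np.int64(234), np.int64(269)), 556) [ 0.5468382  -0.01218422  0.11      ]
hole side (array([323. , 240.5]), (np.int64(319), np.int64(327), np.int64(238), np.int64(243)), 27) [ 0.54919197 -0.0153762   0.11      ]
screws [array([ 0.46031185, -0.0580027 ,  0.11      ]), array([0.64349195, 0.15062697, 0.11      ]), array([ 0.62669827, -0.07139261,  0.11      ])]
knobwrist 97 184 8 89
left edge [array([0.4705275 , 0.13966425, 0.11      ]), array([ 0.45308647, -0.06050304,  0.11      ])]
stand scene top [array([ 0.456 , -0.3713,  0.07  ]), array([ 0.4394, -0.2219,  0.07  ]), array([ 0.4895, -0.2211,  0.07  ]), array([ 0.4899, -0.3692,  0.07  ])]
white base side [ 0.37693187 -0.31481113  0.        ] [ 0.38475482 -0.32756687  0.12      ]
```

Pin at (0.457,-0.348), hole at (0.547,-0.012), lever in the hold notch. I'll move above the pin.

```bash
python3 -m creep '[{"fingers":100,"delta_pos":[-0.01,-0.02,0.02],"spin":0},{"fingers":100,"delta_pos":[-0.015,-0.03,0.01],"spin":0},{"fingers":100,"delta_pos":[-0.015,-0.03,0],"spin":0},{"fingers":100,"delta_pos":[-0.015,-0.03,0],"spin":0},{"fingers":100,"delta_pos":[-0.015,-0.03,0],"spin":0},{"fingers":100,"delta_pos":[-0.015,-0.03,0],"spin":0},{"fingers":100,"delta_pos":[-0.015,-0.03,0],"spin":0},{"fingers":100,"delta_pos":[-0.015,-0.03,0],"spin":0}]'
python3 -m creep '[{"fingers":100,"delta_pos":[-0.015,-0.03,0],"spin":0},{"fingers":100,"delta_pos":[-0.015,-0.03,0],"spin":0},{"fingers":100,"delta_pos":[-0.015,-0.03,0],"spin":0},{"fingers":100,"delta_pos":[-0.008,-0.028,0],"spin":0},{"fingers":100,"delta_pos":[0,0,0],"spin":0},{"fingers":100,"delta_pos":[0,0,0],"spin":0}]'
python3 - <<'E'
from h import *
im,m=grab('wrist','w1.png');print(proj(m,np.array([.457,-.348,.13])),ctrl.state()['tcp_pos'])
E
```

```text
time: 0.95
tcp_pos: [0.5091, -0.2311, 0.2444]
eef_rot: [-2.221, -2.221, 0.0]
contact_force: [0.4, 0.1, -0.3]
opening: 0.0555
grasp_force: 0.0
time: 1.55
tcp_pos: [0.4567, -0.3481, 0.2443]
eef_rot: [-2.223, -2.219, -0.0]
contact_force: [0.2, -0.6, -0.1]
opening: 0.0557
grasp_force: 0.0
[324.68782696 231.68042023] [ 0.45691722 -0.34751375  0.24429444]
```

View pics/w1.png

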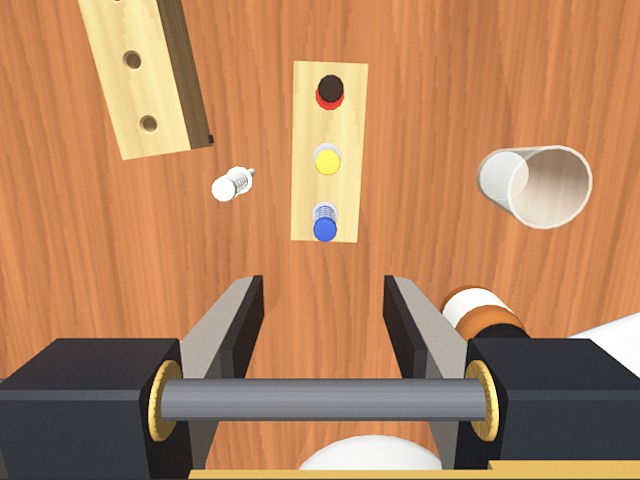

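The pin's top is at (325,231), as predicted, and the gap around it is clear. The white canister edge at (370,437) needs one check before descending.

Run:
```python
from h import *
m=ctrl.camera_model('wrist');s=ctrl.camera_model('side')
for z in(0,.1,.2): print(z,onz(m,370,436,z),onz(m,445,315,z))
print(onz(s,435,189,0),onz(s,408,180,0),[onz(s,435,133,z) for z in(.05,.1,.15)])
print(onz(m,325,230,.13))
```

```text
0 [ 0.51505894 -0.64917829  0.        ] [ 0.59623945 -0.48102253  0.        ]
0.1 [ 0.50090618 -0.55826443  0.1       ] [ 0.56250104 -0.43067799  0.1       ]
0.2 [ 0.48675341 -0.46735056  0.2       ] [ 0.52876263 -0.38033345  0.2       ]
[ 0.48582857 -0.6763634   0.        ] [ 6.05351462e-01 -6.93661967e-01  1.11022302e-16] [array([ 0.6676018 , -1.09121004,  0.05      ]), array([ 0.61972115, -0.96636271,  0.1       ]), array([ 0.57184051, -0.84151538,  0.15      ])]
[ 0.45750661 -0.34610594  0.13      ]
```

```bash
python3 -m creep '[{"fingers":100,"delta_pos":[0,0.001,-0.03],"spin":0},{"fingers":100,"delta_pos":[0,0,-0.03],"spin":0},{"fingers":100,"delta_pos":[0,0,-0.03],"spin":0},{"fingers":100,"delta_pos":[0,0,-0.03],"spin":0},{"fingers":100,"delta_pos":[0,0,-0.02],"spin":0},{"fingers":100,"delta_pos":[0,0,-0.02],"spin":0},{"fingers":100,"delta_pos":[0,0,0],"spin":0}]'
python3 -m creep '[{"fingers":255,"delta_pos":[0,0,0],"spin":0},{"fingers":255,"delta_pos":[0,0,0],"spin":0},{"fingers":255,"delta_pos":[0,0,0],"spin":0},{"fingers":255,"delta_pos":[0,0,0],"spin":0},{"fingers":255,"delta_pos":[0,0,0],"spin":0},{"fingers":255,"delta_pos":[0,0,0],"spin":0}]'
```

```text
time: 2.3
tcp_pos: [0.4559, -0.3446, 0.0822]
eef_rot: [-2.217, -2.22, 0.001]
contact_force: [-0.2, 0.7, 0.6]
opening: 0.0559
grasp_force: 0.0
time: 2.9
tcp_pos: [0.4572, -0.3472, 0.0851]
eef_rot: [2.221, 2.221, 0.0]
contact_force: [-0.2, 0.7, 4.6]
opening: 0.0175
grasp_force: 30.0
```

```bash
python3 -m creep '[{"fingers":255,"delta_pos":[0,0,0.01],"spin":0},{"fingers":255,"delta_pos":[0,0,0.02],"spin":0},{"fingers":255,"delta_pos":[0,0,0.03],"spin":0},{"fingers":255,"delta_pos":[0,0,0.03],"spin":0},{"fingers":255,"delta_pos":[0,0,0.03],"spin":0},{"fingers":255,"delta_pos":[0,0,0.03],"spin":0},{"fingers":255,"delta_pos":[0,0,0.01],"spin":0},{"fingers":255,"delta_pos":[0,0,0],"spin":0}]'
python3 - <<'E'
from h import *
for n in('scene','side'):grab(n,n+'2.png')
im,m=grab('wrist','w2.png'); s=ctrl.state();print(s['tcp_pos'],s['contact_force'],s['opening'])
a=cv2.imread('pics/scene2.png')[140:300,100:300];b=cv2.imread('pics/side2.png')[100:260,330:530]
o=np.hstack([cv2.resize(x,(400,320),interpolation=cv2.INTER_CUBIC) for x in(a,b)]);cv2.imwrite('pics/crop2.png',o)
E
```

```text
time: 3.7
tcp_pos: [0.4576, -0.3475, 0.2461]
eef_rot: [2.219, 2.219, 0.001]
contact_force: [1.2, 0.2, -1.7]
opening: 0.0177
grasp_force: 30.0
[ 0.45622526 -0.34644699  0.24295754] [ 0.42346515 -0.6428701  -1.51966505] 0.017313841887127597
```

View pics/crop2.png

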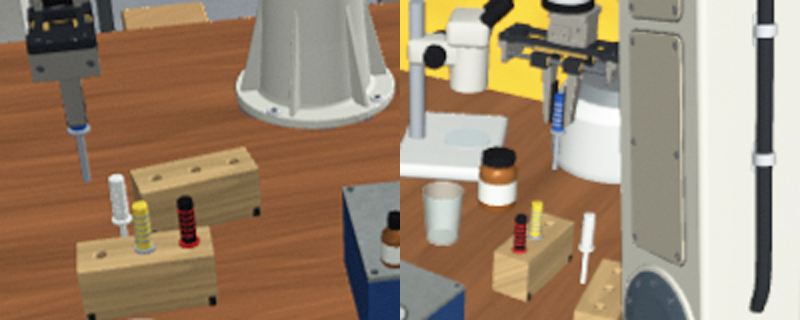

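The pin is held, with the tip at scene (143.5,230) and side (408.5,184). I'll triangulate it to get its tilt and offset relative to the TCP.

Run:
```python
from h import *
a=ctrl.camera_model('scene');b=ctrl.camera_model('side')
tip=tri([ray(a,143.6,230),ray(b,408.4,184)]);col=tri([ray(a,139.5,204),ray(b,408.7,166)])
print(tip,col)
A=cv2.imread('pics/scene2.png')[195:235,130:155];
for n,m in(('s',a),('d',b)):
  print(proj(m,np.array([.457,-.347,.244+.019-.094])),proj(m,np.array([.457,-.347,.244+.019-.034])))
# shank segmentation: column profile per row
g=cv2.cvtColor(cv2.imread('pics/scene2.png'),cv2.COLOR_BGR2HSV)
for r in range(207,232,3): 
  xs=[x for x in range(130,156) if g[r,x,1]<110]; print(r,xs[:1],xs[-1:])
g=cv2.cvtColor(cv2.imread('pics/side2.png'),cv2.COLOR_BGR2HSV)
for r in range(165,187,2): print(r,[int(g[r,x,1]) for x in range(400,416)])
```

```text
[ 0.4523333  -0.34778987  0.16786855] [ 0.45343545 -0.34594413  0.23111879]
[143.61479292 230.19413365] [139.64772831 206.23466147]
[406.66615581 183.72600174] [408.01721957 165.9119472 ]
207 [134] [142]
210 [138] [142]
213 [139] [142]
216 [139] [143]
219 [140] [143]
222 [140] [144]
225 [141] [144]
228 [141] [155]
231 [143] [155]
165 [146, 145, 147, 144, 143, 9, 51, 104, 129, 132, 116, 61, 16, 7, 5, 6]
167 [146, 144, 146, 148, 146, 105, 11, 14, 18, 16, 11, 7, 5, 5, 5, 6]
169 [148, 147, 145, 145, 148, 104, 21, 16, 18, 15, 4, 5, 5, 6, 6, 6]
171 [143, 143, 147, 148, 143, 74, 12, 15, 17, 13, 4, 4, 4, 6, 5, 6]
173 [145, 147, 144, 146, 147, 80, 17, 17, 17, 11, 4, 5, 4, 4, 6, 4]
175 [146, 148, 152, 145, 146, 123, 22, 16, 19, 8, 6, 5, 5, 6, 6, 5]
177 [146, 146, 145, 147, 145, 147, 38, 14, 18, 6, 6, 4, 6, 6, 6, 6]
179 [145, 145, 144, 146, 146, 146, 51, 10, 18, 7, 3, 5, 5, 5, 5, 7]
181 [143, 146, 149, 149, 146, 146, 28, 12, 13, 6, 7, 8, 5, 4, 6, 5]
183 [147, 146, 146, 145, 146, 147, 3, 17, 9, 75, 30, 6, 4, 7, 5, 5]
185 [147, 144, 143, 145, 146, 148, 141, 128, 139, 149, 145, 147, 72, 25, 10, 5]
```

```bash
python3 -m creep '[{"fingers":255,"delta_pos":[0,0.01,0.02],"spin":0},{"fingers":255,"delta_pos":[0.008,0.03,0.01],"spin":0},{"fingers":255,"delta_pos":[0.009,0.03,0],"spin":0},{"fingers":255,"delta_pos":[0.009,0.03,0],"spin":0},{"fingers":255,"delta_pos":[0.009,0.03,0],"spin":0},{"fingers":255,"delta_pos":[0.009,0.03,0],"spin":0},{"fingers":255,"delta_pos":[0.009,0.03,0],"spin":0},{"fingers":255,"delta_pos":[0.009,0.03,0],"spin":0}]'
python3 -m creep '[{"fingers":255,"delta_pos":[0.009,0.03,0],"spin":0},{"fingers":255,"delta_pos":[0.009,0.03,0],"spin":0},{"fingers":255,"delta_pos":[0.009,0.03,0],"spin":0},{"fingers":255,"delta_pos":[0.002,0.024,0],"spin":0},{"fingers":255,"delta_pos":[0,0,0],"spin":0},{"fingers":255,"delta_pos":[0,0,0],"spin":0},{"fingers":255,"delta_pos":[0,0,0],"spin":0}]'
python3 - <<'E'
from h import *
W,m=grab('wrist','w3.png');A,a=grab('scene','s3.png');B,b=grab('side','d3.png');print(ctrl.state()['tcp_pos'])
for n,mm,im,z in(('w',m,W,1),('s',a,A,1),('d',b,B,1)):
  p=proj(mm,np.array([.548,-.013,.11])); x,y=p.astype(int); 
  h=cv2.cvtColor(im,cv2.COLOR_RGB2HSV); r=45 if n=='w' else 10
  k=cv2.inRange(h,np.array((18,90,80)),np.array((33,255,255))); y0,x0=max(y-r,0),x-r
  ys,xs=np.nonzero(k[y0:y+r,x0:x+r])
  if len(xs): u=x0+(xs.min()+xs.max())/2; v=y0+(ys.min()+ys.max())/2; print(n,p,u,v,len(xs),onz(mm,u,v,.11))
w=cv2.resize(W[:,:],(480,360)); s=cv2.resize(A[150:300,255:375],(288,360)); d=cv2.resize(B[130:280,265:385],(320,400))
o=np.zeros((600,800,3),np.uint8);o[:360,:480]=w;o[:360,490:778]=s
o[362:,:300]=cv2.resize(B[190:270,275:375],(300,238));cv2.imwrite('pics/c3.png',o[:,:,::-1])
E
```

```text
time: 4.65
tcp_pos: [0.5184, -0.1256, 0.2728]
eef_rot: [-2.22, -2.22, 0.002]
contact_force: [0.2, 0.1, 0.1]
opening: 0.0174
grasp_force: 30.0
time: 5.35
tcp_pos: [0.5475, -0.0138, 0.2737]
eef_rot: [-2.221, -2.22, 0.002]
contact_force: [0.3, 0.6, -1.2]
opening: 0.0173
grasp_force: 30.0
[ 0.54781708 -0.01392777  0.27439187]
w [324.85918133 216.08578746] 323.0 215.0 378 [ 0.54639353 -0.01203957  0.11      ]
s [302.80718472 252.22305176] 305.0 251.5 25 [ 0.54656824 -0.00743894  0.11      ]
d [322.88371224 241.01489899] 323.0 240.5 24 [ 0.54919197 -0.0153762   0.11      ]
```

View pics/c3.png

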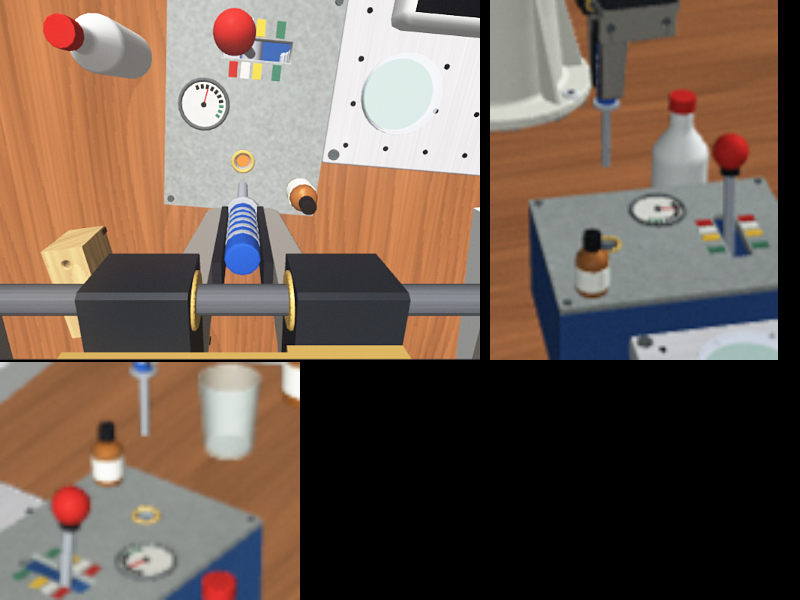

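Tip and brass rim line up in both views: wrist column 323 for both, side column 323 for both. I'll descend in stages.

```bash
python3 -m creep '[{"fingers":255,"delta_pos":[0,0,-0.02],"spin":0},{"fingers":255,"delta_pos":[0,0,-0.02],"spin":0},{"fingers":255,"delta_pos":[0,0,-0.02],"spin":0},{"fingers":255,"delta_pos":[0,0,-0.01],"spin":0},{"fingers":255,"delta_pos":[0,0,-0.01],"spin":0},{"fingers":255,"delta_pos":[0,0,0],"spin":0},{"fingers":255,"delta_pos":[0,0,0],"spin":0}]'
python3 -m creep '[{"fingers":255,"delta_pos":[0,0,-0.005],"spin":0},{"fingers":255,"delta_pos":[0,0,-0.005],"spin":0},{"fingers":255,"delta_pos":[0,0,-0.005],"spin":0},{"fingers":255,"delta_pos":[0,0,0],"spin":0},{"fingers":255,"delta_pos":[0,0,0],"spin":0}]'
python3 - <<'E'
from h import *
W,m=grab('wrist','w4.png');B,b=grab('side','d4.png');A,a=grab('scene','s4.png');s=ctrl.state();print(s['tcp_pos'],s['contact_force'])
o=np.hstack([cv2.resize(W[200:400,220:420],(400,400)),cv2.resize(B[190:270,285:365],(400,400))]);cv2.imwrite('pics/c4.png',o[:,:,::-1])
E
```

```text
time: 6.2
tcp_pos: [0.5483, -0.0131, 0.1951]
eef_rot: [2.221, 2.221, 0.001]
contact_force: [0.2, -0.1, -1.6]
opening: 0.0174
grasp_force: 30.0
time: 6.7
tcp_pos: [0.5479, -0.013, 0.1795]
eef_rot: [-2.221, -2.221, 0.0]
contact_force: [-0.1, -0.2, -0.4]
opening: 0.0172
grasp_force: 30.0
[ 0.54816069 -0.0129964   0.17975535] [-0.09859674  0.65814896 -1.17101801]
```

View pics/c4.png

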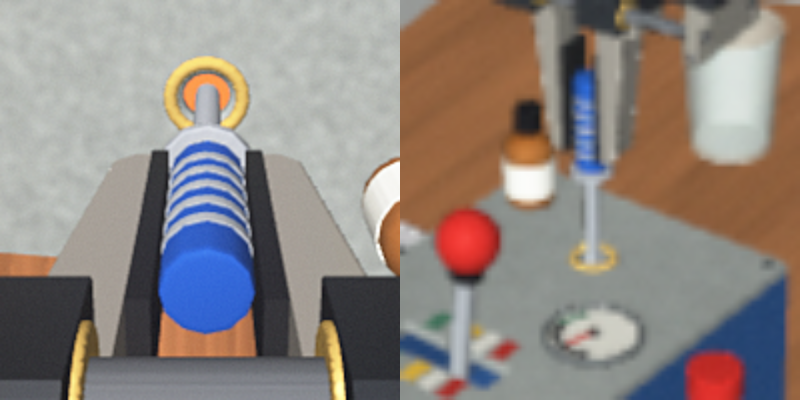

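The shank tip is inside the brass rim, centred in both views. I'll press down.

```bash
python3 -m creep '[{"fingers":255,"delta_pos":[0,0,-0.006],"spin":0},{"fingers":255,"delta_pos":[0,0,-0.006],"spin":0},{"fingers":255,"delta_pos":[0,0,-0.004],"spin":0},{"fingers":255,"delta_pos":[0,0,-0.004],"spin":0},{"fingers":255,"delta_pos":[0,0,-0.003],"spin":0}]'
python3 -m creep '[{"fingers":255,"delta_pos":[0,0,-0.003],"spin":0},{"fingers":255,"delta_pos":[0,0,0],"spin":0}]'
python3 -m creep '[{"fingers":255,"delta_pos":[0,0,-0.003],"spin":0},{"fingers":255,"delta_pos":[0,0,-0.003],"spin":0},{"fingers":255,"delta_pos":[0,0,-0.003],"spin":0},{"fingers":255,"delta_pos":[0,0,0],"spin":0},{"fingers":255,"delta_pos":[0,0,0],"spin":0}]'
```

```text
time: 7.35
tcp_pos: [0.5478, -0.013, 0.1563]
eef_rot: [-2.221, -2.221, 0.001]
contact_force: [-1.0, 1.2, 0.2]
opening: 0.0174
grasp_force: 30.0
time: 7.55
tcp_pos: [0.5477, -0.013, 0.153]
eef_rot: [-2.221, -2.221, 0.001]
contact_force: [-0.3, 1.1, -0.5]
opening: 0.0172
grasp_force: 30.0
time: 8.05
tcp_pos: [0.5493, -0.0131, 0.1473]
eef_rot: [2.22, 2.22, 0.003]
contact_force: [-6.7, -0.3, 23.9]
opening: 0.0173
grasp_force: 30.1
```

```bash
python3 -m creep '[{"fingers":255,"delta_pos":[0,0,0.003],"spin":0},{"fingers":255,"delta_pos":[0,0,0],"spin":0}]'
python3 -m creep '[{"fingers":255,"delta_pos":[0,0,0.003],"spin":0},{"fingers":255,"delta_pos":[0,0,0],"spin":0}]'
python3 - <<'E'
from h import *
W,m=grab('wrist','w5.png');B,b=grab('side','d5.png');s=ctrl.state();print(s['tcp_pos'],s['contact_force'])
o=np.hstack([cv2.resize(W[200:400,220:420],(400,400)),cv2.resize(B[190:270,285:365],(400,400))]);cv2.imwrite('pics/c5.png',o[:,:,::-1])
E
```

```text
time: 8.25
tcp_pos: [0.5483, -0.013, 0.148]
eef_rot: [2.221, 2.221, 0.001]
contact_force: [0.4, -0.8, -1.1]
opening: 0.0175
grasp_force: 30.0
time: 8.45
tcp_pos: [0.548, -0.013, 0.1505]
eef_rot: [-2.221, -2.221, 0.0]
contact_force: [-0.1, 0.8, -0.7]
opening: 0.0175
grasp_force: 30.0
[ 0.54785    -0.01299905  0.1503113 ] [ 0.7771721  -0.39013185 -1.00672078]
```

View pics/c5.png

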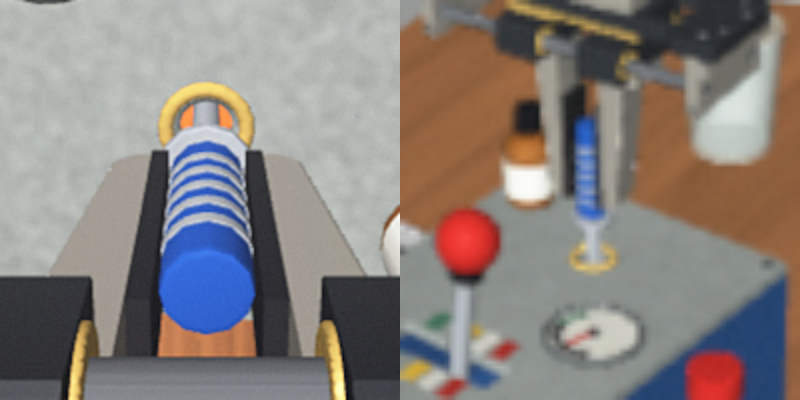

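The force vanishes 3 mm above a hard stop at tip height ≈72 mm, which is the released tab's height, and the pin has not slipped in the grip (same handle position in the fingers). So the catch is down. I'll withdraw the pin and go back over the stand.

```bash
python3 -m creep '[{"fingers":255,"delta_pos":[0,0,0.015],"spin":0},{"fingers":255,"delta_pos":[0,0,0.025],"spin":0},{"fingers":255,"delta_pos":[0,0,0.03],"spin":0},{"fingers":255,"delta_pos":[0,0,0.03],"spin":0},{"fingers":255,"delta_pos":[0,0,0.024],"spin":0},{"fingers":255,"delta_pos":[0,0,0],"spin":0},{"fingers":255,"delta_pos":[-0.009,-0.034,0],"spin":0},{"fingers":255,"delta_pos":[-0.009,-0.03,0],"spin":0}]'
python3 -m creep '[{"fingers":255,"delta_pos":[-0.009,-0.03,0],"spin":0},{"fingers":255,"delta_pos":[-0.009,-0.03,0],"spin":0},{"fingers":255,"delta_pos":[-0.009,-0.03,0],"spin":0},{"fingers":255,"delta_pos":[-0.009,-0.03,0],"spin":0},{"fingers":255,"delta_pos":[-0.009,-0.03,0],"spin":0},{"fingers":255,"delta_pos":[-0.009,-0.03,0],"spin":0},{"fingers":255,"delta_pos":[-0.009,-0.03,0],"spin":0},{"fingers":255,"delta_pos":[-0.009,-0.03,0],"spin":0}]'
python3 -m creep '[{"fingers":255,"delta_pos":[-0.001,-0.03,0],"spin":0},{"fingers":255,"delta_pos":[0,0,0],"spin":0},{"fingers":255,"delta_pos":[0,0,0],"spin":0},{"fingers":255,"delta_pos":[0,0,-0.03],"spin":0},{"fingers":255,"delta_pos":[0,0,-0.03],"spin":0},{"fingers":255,"delta_pos":[0,0,-0.02],"spin":0},{"fingers":255,"delta_pos":[0,0,0],"spin":0},{"fingers":255,"delta_pos":[0,0,0],"spin":0}]'
python3 - <<'E'
from h import *
W,m=grab('wrist','w6.png');B,b=grab('side','d6.png');A,a=grab('scene','s6.png');s=ctrl.state();print(s['tcp_pos'],s['contact_force'])
o=np.hstack([cv2.resize(W[150:350,220:420],(260,260)),cv2.resize(B[160:240,365:445],(260,260)),cv2.resize(A[210:290,110:190],(260,260))]);cv2.imwrite('pics/c6.png',o[:,:,::-1])
E
```

```text
time: 9.35
tcp_pos: [0.5293, -0.0773, 0.2732]
eef_rot: [-2.219, -2.223, 0.001]
contact_force: [-0.4, -0.6, 0.0]
opening: 0.0175
grasp_force: 30.0
time: 10.15
tcp_pos: [0.4569, -0.3178, 0.2729]
eef_rot: [-2.22, -2.22, 0.0]
contact_force: [1.0, -1.1, -1.2]
opening: 0.0174
grasp_force: 30.0
time: 10.95
tcp_pos: [0.4572, -0.3461, 0.1946]
eef_rot: [-2.22, -2.222, -0.0]
contact_force: [-0.3, -0.2, -0.1]
opening: 0.0176
grasp_force: 30.0
[ 0.45780717 -0.3471573   0.19596079] [-0.5127547  -0.44957815 -0.84615678]
```

View pics/c6.png

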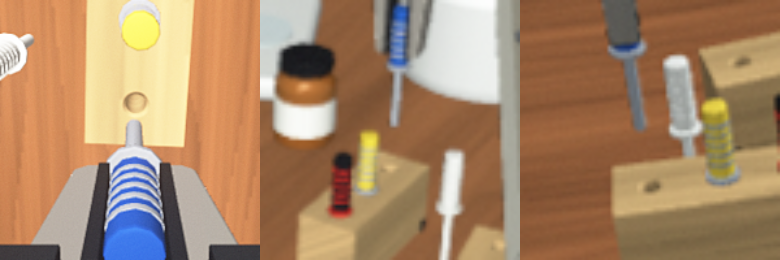

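The tip sits directly above the empty hole (wrist crop: hole (135,102), tip (134,128)). I'll insert it.

```bash
python3 -m creep '[{"fingers":255,"delta_pos":[0,0,-0.02],"spin":0},{"fingers":255,"delta_pos":[0,0,-0.02],"spin":0},{"fingers":255,"delta_pos":[0,0,-0.01],"spin":0},{"fingers":255,"delta_pos":[0,0,-0.01],"spin":0},{"fingers":255,"delta_pos":[0,0,0],"spin":0}]'
python3 -m creep '[{"fingers":255,"delta_pos":[0,0,-0.015],"spin":0},{"fingers":255,"delta_pos":[0,0,-0.015],"spin":0},{"fingers":255,"delta_pos":[0,0,-0.01],"spin":0},{"fingers":255,"delta_pos":[0,0,-0.005],"spin":0},{"fingers":255,"delta_pos":[0,0,0],"spin":0}]'
python3 -m creep '[{"fingers":255,"delta_pos":[0,0,-0.003],"spin":0},{"fingers":255,"delta_pos":[0,0,0],"spin":0},{"fingers":255,"delta_pos":[0,0,0],"spin":0}]'
```

```text
time: 11.6
tcp_pos: [0.4567, -0.3468, 0.134]
eef_rot: [-2.221, -2.221, 0.0]
contact_force: [-0.7, 0.6, -0.7]
opening: 0.0172
grasp_force: 30.0
time: 12.1
tcp_pos: [0.4567, -0.3468, 0.0889]
eef_rot: [-2.221, -2.221, 0.0]
contact_force: [-0.3, 0.2, -0.6]
opening: 0.0177
grasp_force: 30.0
time: 12.4
tcp_pos: [0.4572, -0.3472, 0.0869]
eef_rot: [2.221, 2.221, 0.0]
contact_force: [-0.1, -0.6, -0.9]
opening: 0.0175
grasp_force: 30.0
```

```bash
python3 -m creep '[{"fingers":255,"delta_pos":[0,0,-0.001],"spin":0},{"fingers":100,"delta_pos":[0,0,0],"spin":0},{"fingers":100,"delta_pos":[0,0,0],"spin":0},{"fingers":100,"delta_pos":[0,0,0],"spin":0},{"fingers":100,"delta_pos":[0,0,0],"spin":0},{"fingers":100,"delta_pos":[0,0,0.02],"spin":0},{"fingers":100,"delta_pos":[0,0,0.03],"spin":0},{"fingers":100,"delta_pos":[0,0,0.03],"spin":0}]'
python3 -m creep '[{"fingers":100,"delta_pos":[0,0,0.03],"spin":0},{"fingers":100,"delta_pos":[0,0,0.03],"spin":0},{"fingers":100,"delta_pos":[0,0,0.03],"spin":0},{"fingers":100,"delta_pos":[0,0,0.03],"spin":0},{"fingers":255,"delta_pos":[0,0,0],"spin":0}]'
python3 - <<'E'
from h import *
A,a=grab('scene','s7.png');B,b=grab('side','d7.png');print(ctrl.state()['tcp_pos'])
L=[]
for im,m,(x0,y0,x1,y1) in((A,a,(138,235,160,275)),(B,b,(398,190,414,216))):
  k=cv2.inRange(cv2.cvtColor(im,cv2.COLOR_RGB2HSV)[y0:y1,x0:x1],np.array((105,120,50)),np.array((130,255,255)))
  ys,xs=np.nonzero(k);u=x0+(xs.min()+xs.max())/2;v=y0+(ys.min()+ys.max())/2;print(u,v,len(xs));L.append(ray(m,u,v))
print(tri(L))
E
```

```text
time: 13.2
tcp_pos: [0.4567, -0.3467, 0.1661]
eef_rot: [-2.221, -2.221, 0.0]
contact_force: [0.4, 0.4, -0.3]
opening: 0.0559
grasp_force: 0.0
time: 13.7
tcp_pos: [0.4587, -0.3483, 0.2901]
eef_rot: [2.217, 2.217, 0.001]
contact_force: [0.1, 0.2, -1.0]
opening: 0.0501
grasp_force: 0.0
[ 0.45712169 -0.34711052  0.28599503]
147.5 255.5 105
405.5 203.0 50
[ 0.45609171 -0.34755311  0.10135373]
```

The pin is home (z 0.101) and its position is unchanged. Next is the lever. I'll measure the knob and wash bottle again.

```bash
python3 -m creep '[{"fingers":255,"delta_pos":[0,0.03,0],"spin":8},{"fingers":255,"delta_pos":[0,0.03,0],"spin":8},{"fingers":255,"delta_pos":[0,0.03,0],"spin":8},{"fingers":255,"delta_pos":[0,0.03,0],"spin":8},{"fingers":255,"delta_pos":[0,0.03,0],"spin":8},{"fingers":255,"delta_pos":[0,0.03,0],"spin":8},{"fingers":255,"delta_pos":[0,0.03,0],"spin":8},{"fingers":255,"delta_pos":[0,0.03,0],"spin":8}]'
python3 -m creep '[{"fingers":255,"delta_pos":[0,0.03,0],"spin":8},{"fingers":255,"delta_pos":[0,0.03,0],"spin":8},{"fingers":255,"delta_pos":[0,0.03,0],"spin":5},{"fingers":255,"delta_pos":[0,0.03,0],"spin":0},{"fingers":255,"delta_pos":[0,0.03,0],"spin":0},{"fingers":255,"delta_pos":[0,0,0],"spin":0},{"fingers":255,"delta_pos":[0,0,0],"spin":0}]'
python3 - <<'E'
from h import *
A,a=grab('scene','s8.png');B,b=grab('side','d8.png');s=ctrl.state();print(s['tcp_pos'],s['eef_rot'],s['joint_positions'],s['opening'])
def c(im,box):
  x0,y0,x1,y1=box;h=cv2.cvtColor(im,cv2.COLOR_RGB2HSV)[y0:y1,x0:x1]
  ys,xs=np.nonzero(cv2.inRange(h,np.array((0,170,90)),np.array((6,255,255))));print(xs.min()+x0,xs.max()+x0,ys.min()+y0,ys.max()+y0);return x0+(xs.min()+xs.max())/2,y0+(ys.min()+ys.max())/2
k=[ray(a,*c(A,(335,195,375,228))),ray(b,*c(B,(280,225,315,252)))];print('knob',tri(k))
w=[ray(a,*c(A,(325,180,347,215))),ray(b,*c(B,(338,255,360,280)))];print('cap',tri(w),onz(b,*c(B,(338,255,360,280)),.16))
E
```

```text
time: 14.6
tcp_pos: [0.456, -0.1056, 0.2841]
eef_rot: [-0.698, -3.061, -0.0]
contact_force: [0.7, 0.4, 0.1]
opening: 0.0003
grasp_force: 0.0
time: 15.3
tcp_pos: [0.4563, 0.0431, 0.2844]
eef_rot: [-0.134, -3.137, 0.001]
contact_force: [0.2, -0.8, -0.4]
opening: 0.0002
grasp_force: 0.0
[0.45662437 0.04222599 0.28486694] [-1.37327530e-01 -3.13731853e+00  9.05202496e-04] [ 8.92568209e-02  2.01434592e-02  1.88556697e+00 -4.26526645e-04
  1.23721735e+00 -1.39391090e+00] 0.000753467436979667
335 362 195 219
293 304 232 244
knob [0.53166437 0.1055049  0.19504003]
330 340 187 196
343 352 261 270
343 352 261 270
cap [0.39028389 0.11539083 0.16406816] [0.39319243 0.11038676 0.16      ]
```

```bash
python3 -m creep '[{"fingers":255,"delta_pos":[0.01,0.023,0],"spin":0},{"fingers":255,"delta_pos":[0.01,0.023,0],"spin":0},{"fingers":255,"delta_pos":[0.01,0.022,0],"spin":0},{"fingers":255,"delta_pos":[0,0,-0.03],"spin":0},{"fingers":255,"delta_pos":[0,0,-0.03],"spin":0},{"fingers":255,"delta_pos":[0,0,-0.03],"spin":0},{"fingers":255,"delta_pos":[0,0,-0.022],"spin":0},{"fingers":255,"delta_pos":[0,0,0],"spin":0}]'
python3 - <<'E'
from h import *
W,m=grab('wrist','w9.png');B,b=grab('side','d9.png');s=ctrl.state();print(s['tcp_pos'],s['contact_force'])
o=np.hstack([cv2.resize(W,(480,360)),cv2.resize(B[180:300,250:356],(318,360))]);cv2.imwrite('pics/c9.png',o[:,:,::-1])
E
```

```text
time: 16.2
tcp_pos: [0.485, 0.1094, 0.1707]
eef_rot: [-0.139, -3.133, 0.003]
contact_force: [-0.4, -0.4, 1.0]
opening: 0.0004
grasp_force: 0.0
[0.48715929 0.11017582 0.17376973] [0.06642793 0.41390594 0.52682575]
```

View pics/c9.png

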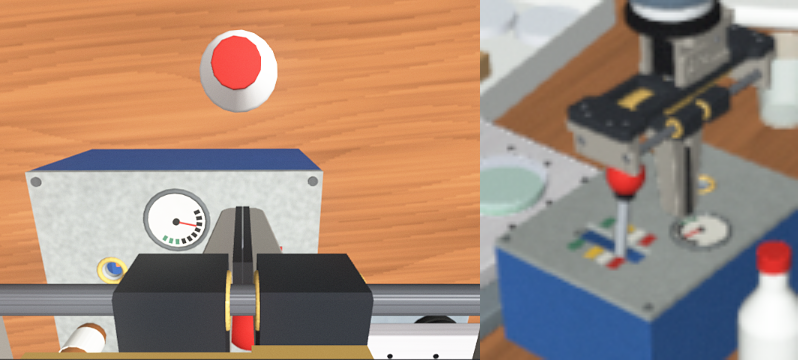

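The fingers are behind the knob and in line with it (wrist crop (243,330)). The orange tab is no longer at its old height in the hole. I'll push +x in stages, watching the force.

```bash
python3 -m creep '[{"fingers":255,"delta_pos":[0.008,-0.001,0],"spin":0},{"fingers":255,"delta_pos":[0.008,-0.001,0],"spin":0},{"fingers":255,"delta_pos":[0.008,-0.001,0],"spin":0},{"fingers":255,"delta_pos":[0.008,-0.001,0],"spin":0},{"fingers":255,"delta_pos":[0.008,0,0],"spin":0},{"fingers":255,"delta_pos":[0.008,-0.001,0],"spin":0},{"fingers":255,"delta_pos":[0.005,0,0],"spin":0}]'
python3 -m creep '[{"fingers":255,"delta_pos":[0.006,0,0],"spin":0},{"fingers":255,"delta_pos":[0.006,-0.001,0],"spin":0},{"fingers":255,"delta_pos":[0,0,0],"spin":0}]'
```

```text
time: 17.0
tcp_pos: [0.5413, 0.1059, 0.1738]
eef_rot: [0.137, 3.137, 0.0]
contact_force: [-0.6, -0.3, -0.1]
opening: 0.0002
grasp_force: 0.0
time: 17.3
tcp_pos: [0.5509, 0.1053, 0.1733]
eef_rot: [-0.137, -3.135, -0.0]
contact_force: [-5.8, 1.6, 4.1]
opening: 0.0006
grasp_force: 2.9
```

```bash
python3 -m creep '[{"fingers":255,"delta_pos":[0.006,-0.001,0],"spin":0},{"fingers":255,"delta_pos":[0.005,0,0],"spin":0},{"fingers":255,"delta_pos":[0,0,0],"spin":0}]'
python3 -m creep '[{"fingers":255,"delta_pos":[0.004,0,0],"spin":0},{"fingers":255,"delta_pos":[0.004,-0.001,0],"spin":0},{"fingers":255,"delta_pos":[0,0,0],"spin":0}]'
```

```text
time: 17.6
tcp_pos: [0.5551, 0.1047, 0.1731]
eef_rot: [-0.137, -3.121, 0.0]
contact_force: [-31.8, 5.3, 24.6]
opening: 0.0005
grasp_force: 16.5
time: 17.9
tcp_pos: [0.5689, 0.1029, 0.1723]
eef_rot: [-0.137, -3.134, 0.001]
contact_force: [-4.2, 0.6, -4.2]
opening: 0.0004
grasp_force: 2.5
```

Run:
```python
from h import *
A,a=grab('scene','s10.png');B,b=grab('side','d10.png');s=ctrl.state();print(s['tcp_pos'],s['contact_force'])
for im,m,(x0,y0,x1,y1) in((A,a,(345,190,385,235)),(B,b,(265,225,315,255))):
  h=cv2.cvtColor(im,cv2.COLOR_RGB2HSV)[y0:y1,x0:x1]
  ys,xs=np.nonzero(cv2.inRange(h,np.array((0,170,90)),np.array((6,255,255))));print(xs.min()+x0,xs.max()+x0,ys.min()+y0,ys.max()+y0,len(xs))
for q in(.54,.76,.94):
  t=q-.4;p=np.array([.558,.107,.065])+.125*np.array([.996*np.sin(t),-.087*np.sin(t),np.cos(t)]);print(q,p,proj(a,p),proj(b,p))
o=np.hstack([cv2.resize(A[180:290,300:410],(390,390)),cv2.resize(B[190:290,250:350],(390,390))]);cv2.imwrite('pics/c10.png',o[:,:,::-1])
```

```text
[0.56932081 0.10284009 0.17243126] [-5.33875764 -0.0665469  -4.24574907]
355 368 220 234 176
277 284 226 238 77
0.54 [0.57537312 0.10548247 0.188777  ] [358.68676628 221.21512673] [287.75717369 233.44513549]
0.76 [0.60185814 0.10316902 0.1819871 ] [361.89682783 230.24684055] [280.29917557 232.41765769]
0.94 [0.62200993 0.10140877 0.17221359] [364.2563264  239.10772075] [274.88447025 233.14332594]
```

The knob is at about 0.68–0.70 rad with only 5 N on it, so the catch is not blocking. I'll continue over the crest.

```bash
python3 -m creep '[{"fingers":255,"delta_pos":[0.004,0,0],"spin":0},{"fingers":255,"delta_pos":[0.004,-0.001,0],"spin":0},{"fingers":255,"delta_pos":[0.004,0,0],"spin":0},{"fingers":255,"delta_pos":[0.004,0,0],"spin":0},{"fingers":255,"delta_pos":[0,0,0],"spin":0}]'
python3 - <<'E'
from h import *
A,a=grab('scene','s11.png');B,b=grab('side','d11.png');s=ctrl.state();print(s['tcp_pos'],s['contact_force'])
for im,m,(x0,y0,x1,y1) in((A,a,(345,190,385,260)),(B,b,(260,220,315,260))):
  h=cv2.cvtColor(im,cv2.COLOR_RGB2HSV)[y0:y1,x0:x1]
  ys,xs=np.nonzero(cv2.inRange(h,np.array((0,170,90)),np.array((6,255,255))));print(xs.min()+x0,xs.max()+x0,ys.min()+y0,ys.max()+y0,len(xs))
E
```

```text
time: 18.5
tcp_pos: [0.5882, 0.102, 0.174]
eef_rot: [0.137, 3.137, 0.0]
contact_force: [0.3, 0.4, 1.0]
opening: 0.0001
grasp_force: 0.0
[0.58734579 0.10197998 0.17373097] [-0.55500901  0.21294199 -0.06975324]
345 372 232 246 172
270 307 227 259 98
```

It has snapped home: the knob's row centre is 239, as predicted for 0.94. I'll retreat and check.

```bash
python3 -m creep '[{"fingers":255,"delta_pos":[-0.02,0.001,0],"spin":0},{"fingers":255,"delta_pos":[-0.03,0.002,0],"spin":0},{"fingers":255,"delta_pos":[-0.03,0.002,0.01],"spin":0},{"fingers":255,"delta_pos":[-0.02,0,0.03],"spin":0},{"fingers":255,"delta_pos":[0,0,0.03],"spin":0},{"fingers":255,"delta_pos":[0,0,0.03],"spin":0},{"fingers":255,"delta_pos":[0,0,0.03],"spin":0},{"fingers":255,"delta_pos":[0,0,0],"spin":0}]'
python3 - <<'E'
from h import *
A,a=grab('scene','s12.png');s=ctrl.state();print(s['tcp_pos'],s['contact_force'])
E
```

```text
time: 19.4
tcp_pos: [0.4889, 0.1075, 0.3079]
eef_rot: [0.137, 3.132, 0.003]
contact_force: [0.7, 1.2, -0.3]
opening: 0.0006
grasp_force: 0.0
[0.48799097 0.10724642 0.30558272] [ 0.08033596  0.04993047 -1.0419733 ]
```

View pics/s12.png

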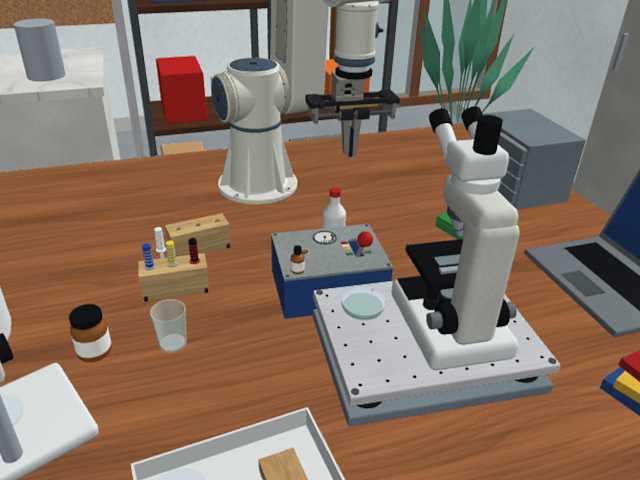

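The knob is at (365,239) in the float notch, the pin is upright and home at (148,256), everything else is in place, and the arm is clear.

```bash
python3 -c "
from rig import ctrl
print(ctrl.job_done())"
```

```text
the job is handed in; nothing more can be done
None
```

The job is handed in: by camera and force checks the catch is released, the pin is back home upright in the stand, and the lever rests in the float notch; the hand-in returned no verdict.

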